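Set the labelling lane's side guide to the next carton size

TASK

The side guide of the bench labelling lane stands too wide for the next carton. With a fingertip on top of the knurled wheel, roll the wheel to close the guide until the tip of the red pointer stands on the green size tab of the scale, then take the hand away. Move the guide by its wheel only, never by pushing the guide, its rack or the pointer, and leave the tab, the carton, the label roll and the bottle where they are.

Things in the scene. Friction and masses are not known exactly. Their poses are not given: they have to be found in the camera images.
- labeller: bench labelling lane, fixed to the bench, 420 mm long along its y; origin at the middle of its footprint at bench height. Its x axis points across the lane, the way the guide closes; y along the lane; z up. Profiles at x -115 and +125 mm, rollers between (tops at z 59 mm), fixed white guide at x +106, white label applicator (to z 190 mm) at x +130 to +256, y +80 to +210 mm.
- wheel: steel knurled wheel, diameter 64 mm, 26 mm wide, dark ribs, level axle along the labeller's y; origin at its centre. Only its top 4 mm stands above the gearbox cheeks. Stiff (2 N at the rim), stays where left, does not give when pressed; a fingertip pressed on it with 5 N or more rolls it by friction. Rolling its top to the labeller's +x closes the guide, 12 mm per 32 mm of rim; back opens it.
- gearbox_top (a point): top (90 mm above the bench) of the grey gearbox's two cheeks and of the bridge over the rack, in the middle of the wheel's slot; axes as the labeller's. From here the gearbox reaches x -45 to +45, y -52 to +22 mm.
- scale_mid (a point): middle of the top of the white scale plate, 100 mm along the labeller's x by 34 mm, 79.5 mm above the bench, ticks every 5 mm; axes as the labeller's
- wheel_top (a point): highest point of the wheel's rim, in the middle of its width (94 mm above the bench); fixed to the labeller, does not turn with the wheel, axes as the labeller's
- guide: moving side guide: a white strip 380 mm long and 34 mm high (top at z 102 mm) over the rollers, its steel rack bar that runs back through the gearbox beside the wheel (y -44 to -30 mm in the labeller's frame) and the red pointer; slides along the labeller's x, driven by the wheel only; origin at the pointer's tip
- pointer_tip (a point): tip (2.5 mm wide) of the red pointer over the scale, 83 mm above the bench; it moves with the guide along the labeller's x; axes as the labeller's
- size_tab: green size tab clipped to the outer edge of the scale, set beforehand for the next carton; origin on the middle line of its tongue; axes as the labeller's
- tab_mark (a point): inner end of the tab's green tongue, 6 mm wide along the labeller's x, on its middle line; the pointer is on the mark when pointer_tip and tab_mark have the same x in the labeller's frame. At the start the pointer is 12 to 36 mm short of it (on the -x side). Axes as the labeller's
- carton: bystander: small closed cardboard carton 75 x 60 x 55 mm, loose; origin under its centre
- label_roll: bystander: white roll of labels standing on its end, diameter 76 mm, 50 mm high, loose; origin under its centre
- cleaner: bystander: white bottle with blue cap, diameter 54 mm, 130 mm high, loose; origin under its centre

How it is judged:
On the way:
1. a fingertip bears on the wheel while the pointer is still short of the size tab (contact force between the fingers and wheel above 0.5 N and x of pointer_tip in the frame of tab_mark below -0.006 m), for 0.02 s.
At the end, for the whole second after the job is handed in: the middle of the pointer's tip is within 3 mm of the size tab's middle line (on its 6 mm wide tongue), the wheel is at rest, the tab is where it was set (2 mm), and the carton, label roll and bottle are within 15 mm of where they stood (x of pointer_tip in the frame of tab_mark between -0.003 and 0.003 m and angular speed of wheel below 0.1 rad/s and distance of tab_mark from where it was at the start of the episode below 0.002 m and distance of each of carton, label_roll, cleaner from where it was at the start of the episode below 0.015 m); the robot touches nothing.
It fails at once if the guide, its rack or pointer is pushed directly (contact force between any of the arm, the fingers and guide above 1 N).
It fails at once if the size tab is shifted (distance of tab_mark from where it was at the start of the episode above 0.003 m).
It fails at once if the carton, the label roll or the bottle is moved or lifted (distance of any of carton, label_roll, cleaner from where it was at the start of the episode above 0.02 m).
It also fails if it takes over 45 s, if anything falls off the work surface, if the arm or the gripper's body presses on something with over 40 N, if the wrist force passes 120 N, or if a joint passes its speed limit or range.

ROBOT

A 6-joint arm with a two-finger parallel gripper is mounted at the origin on the work surface. World frame = base frame: x ahead of the robot, y to its left, z up, the work surface at z = 0. Lengths are in m, angles in rad, forces in N, time in s.
With the tool pointing down it reaches from about 0.35 to 0.775 m from the base axis. Payload 7.3 kg.
Tool frame: the origin (TCP) lies at the very end of the fingers, on their centre line; the grasp point (between the pads) lies 19 mm behind it (robot.hold_point_z is the distance from the TCP to the grasp point, in m); y points along the fingers, z is the direction in which the jaws open and shut, and the axes are right-handed (so a half turn about y gives the same grasp; the last joint's range is limited). The gripper opens to 92 mm and grips with 3 to 60 N. Pads are 19 mm wide; open, the fingers measure 130 mm over their backs; the gripper's body (75 mm by 190 mm) begins 47 mm behind the grasp point.
Start: joints at [-1.448, 0.342, 1.524, -0, 1.275, -0.146], TCP at [0.139, -0.506, 0.189] pointing down, gripper open.
Joint ranges: [-2.53, 2.53], [-0.77, 2.02], [0.04, 2.7], [-1, 4.14], [0.28, 2.66], [-3.11, 3.11]. Speed limits (rad/s): [2.57, 2.57, 3.14, 3.14, 3.14, 3.14].

INTERFACE

Orientations are given as [roll, pitch, yaw] about the fixed x, y, z axes, in that order (R = Rz(yaw) Ry(pitch) Rx(roll)).
In Python, from cell import robot gives the robot as it stands.
- The arm moves only by the shell command python3 -m crank 'ROWS' [OPENING] [FORCE]. ROWS is a JSON object of lists of equal length, an entry for each row: "xyz": the shift along the tool's x, y, z in cm, a list of three; "roll": the turn about the tool's y in degrees. A call has 1 to 20 rows; each row shifts and turns the commanded pose from where the row before left it, along the tool's axes as they then stand; what a row does not reach is not made up. A row lasts 1/10 s, in which the tool goes at most 50 mm and 8.59 degrees, less where a joint would pass 70% of its speed; a pose out of reach is approached as far as the arm can. A call is refused whole if a number of a shift passes 5 or a number of a turn 8.59, either way. A call with a gripper value outside its range is refused whole. OPENING is the gripper command: -1 is fully open, 1 is shut, values between are in proportion, set as the call begins (- or left out, the last holds). The fingers move at their own pace and stop on an object; FORCE is the grip in N (left out, the last holds). Time passes only in rows, so rows that do not move let the fingers close. It gives the time, the measured TCP pose, the force and the opening at its end, in the units of the state.
- robot.observe(): the state, without advancing time (a new reading comes with each control period).
- robot.read_camera(name): name is "side" or "top" or "wrist"; returns the picture (384x512x3 uint8, red, green, blue); there is no depth.
- robot.calibration(name): a dict with "intrinsics" (3x3 intrinsics, pixels), "pose" (4x4, takes a point from camera to world coordinates). Camera axes: x right, y down, z forward; pixel columns grow to the right and rows downward; lengths in m; the calibration is good to about 2 mm. A picture is of the moment at which its call begins: read the wrist's pose just before it. calibration takes no time and is no camera call; for the wrist camera it gives the pose at the moment of the call.
- robot.hand_in(): hands the job in, once; it reports no verdict.
The state is a dict: "time": time; "qpos": joint angles; "qvel": joint speeds; "joint_efforts": joint torques, N m; "tool_pos": TCP position; "tool_rot": TCP orientation; "contact_force": force on the tool from outside, world axes, zero at the start; "torque": the same for the moment, N m; "opening": finger opening in m.
Only numpy, scipy, OpenCV 4.12 (cv2) and the standard library are available. Lean on these libraries where they do the work, as an engineer would, in place of code of your own. Each camera call takes 0.05 s, during which the arm holds its last target.

## Working session

There is one attempt and no reset: what is moved stays moved. The work goes in short steps, Python scripts to look and compute and a shell command to move; the robot and the scene stay as the last step left them, time stands still between calls to the robot, and variables do not carry over. Pictures are saved under pics/ and viewed, and the job is handed in when it is done.

```bash
ls; mkdir -p pics; python3 - <<'E'
from cell import robot
import cv2
print(robot.observe())
for n in("top","side","wrist"):
    c=robot.calibration(n);print(n,c["intrinsics"],c["pose"])
    cv2.imwrite(f"pics/{n}0.png",robot.read_camera(n)[:,:,::-1])
E
```

```text
pics
{'time': 0.0, 'qpos': array([-1.44803132e+00,  3.42708414e-01,  1.52500044e+00, -1.67770878e-05,
        1.27539736e+00, -1.46010723e-01]), 'qvel': array([-0.00017314,  0.00169956,  0.00015223, -0.00071149,  0.00138879,
        0.00014806]), 'joint_efforts': array([ 3.33624957e-03, -4.31235230e+01, -2.44218636e+01,  7.20926025e-02,
        5.60331834e-02, -1.41792975e-04]), 'tool_pos': array([ 0.13936834, -0.50568944,  0.18815822]), 'tool_rot': array([-1.57229611e+00,  2.04338978e-04, -2.87281218e+00]), 'contact_force': array([-0.56283356, -1.43183538, -0.1974856 ]), 'torque': array([-0.02341501, -0.05376615, -0.01360548]), 'opening': 0.09218407691502245}
top [[418.61215408   0.         249.97873638]
 [  0.         418.61215408 193.93435052]
 [  0.           0.           1.        ]] [[ 0.04862919 -0.97603398  0.21211521  0.37603401]
 [-0.99881338 -0.04695569  0.01292285  0.02756884]
 [-0.00265312 -0.21249194 -0.97715922  1.0966315 ]
 [ 0.          0.          0.          1.        ]]
side [[380.6083978    0.         253.03462799]
 [  0.         380.6083978  195.75193689]
 [  0.           0.           1.        ]] [[-0.86017503 -0.30599453  0.40800277  0.16709986]
 [-0.5098248   0.5368247  -0.67223353  0.73671049]
 [-0.01332618 -0.78624843 -0.6177668   0.72620185]
 [ 0.          0.          0.          1.        ]]
wrist [[268.85900406   0.         255.26608368]
 [  0.         268.85900406 191.83340464]
 [  0.           0.           1.        ]] [[ 0.26626207 -0.91712933 -0.29661136  0.22061966]
 [-0.96390013 -0.25367042 -0.08091889 -0.48362994]
 [-0.00102844  0.30744936 -0.95156389  0.38278231]
 [ 0.          0.          0.          1.        ]]
```

View pics/top0.png

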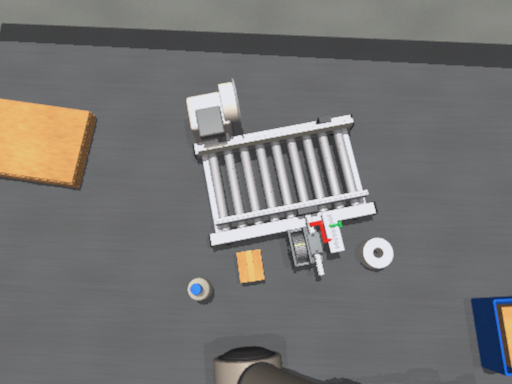

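View pics/side0.png

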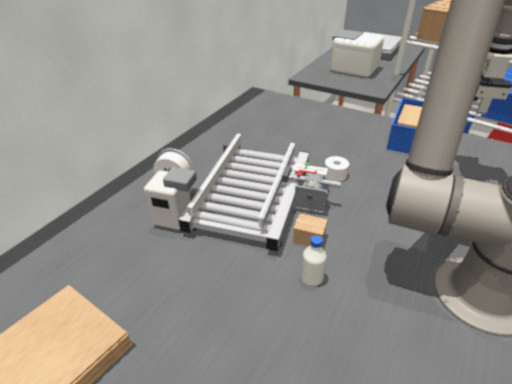

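View pics/wrist0.png

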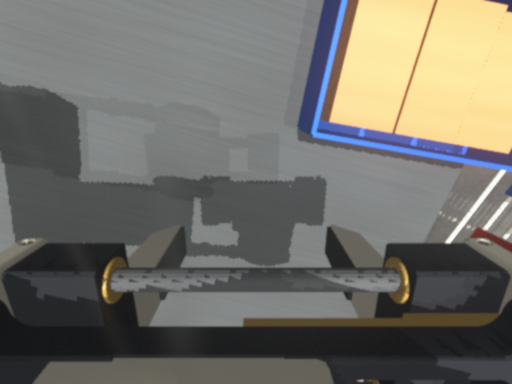

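```bash
python3 - <<'E'
import cv2
a=cv2.imread("pics/top0.png");cv2.imwrite("pics/top0z.png",cv2.resize(a[190:290,230:400],None,fx=4.7,fy=4.7,interpolation=cv2.INTER_CUBIC))
a=cv2.imread("pics/side0.png");cv2.imwrite("pics/side0z.png",cv2.resize(a[140:260,250:370],None,fx=5,fy=5,interpolation=cv2.INTER_CUBIC))
E
```

```text
(no output)
```

View pics/top0z.png

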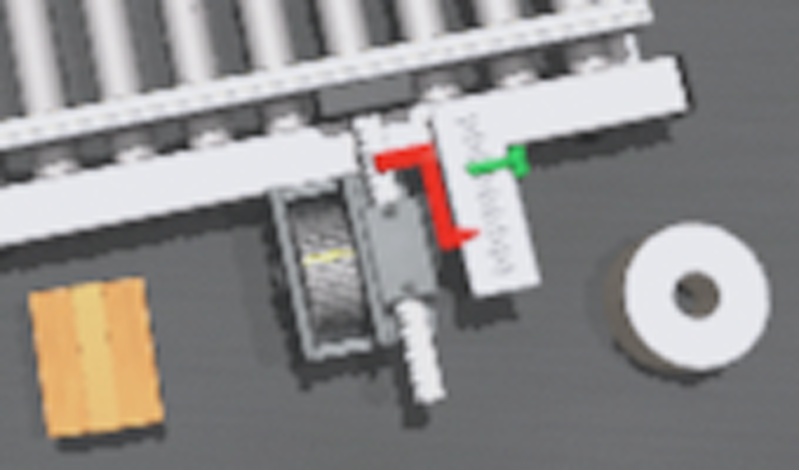

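View pics/side0z.png

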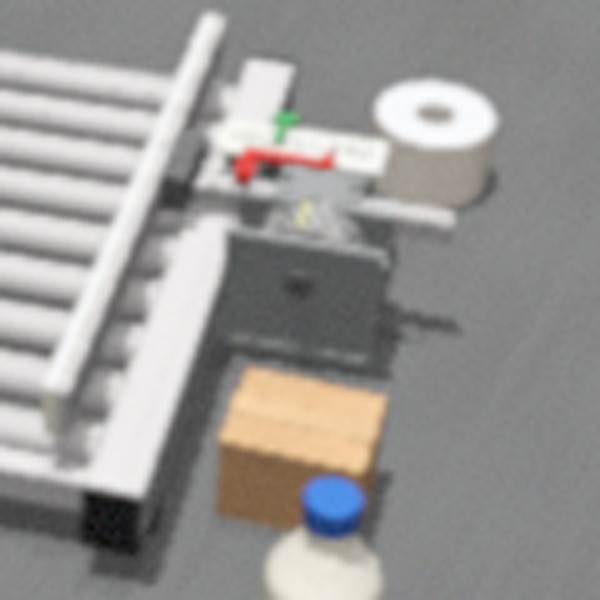

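```bash
cat >h.py <<'E'
import numpy as np,cv2
from cell import robot
def ray(name,uv,z,c=None):
    c=c or robot.calibration(name);K=c["intrinsics"];T=np.array(c["pose"])
    d=T[:3,:3]@np.linalg.solve(K,np.array([uv[0],uv[1],1.]));o=T[:3,3]
    return o+d*(z-o[2])/d[2]
def proj(name,P,c=None):
    c=c or robot.calibration(name);T=np.linalg.inv(np.array(c["pose"]))
    p=c["intrinsics"]@(T[:3,:3]@np.array(P)+T[:3,3]);return p[:2]/p[2]
def red(a):
    h=cv2.cvtColor(a,cv2.COLOR_BGR2HSV);return ((h[...,0]<6)|(h[...,0]>174))&(h[...,1]>150)&(h[...,2]>90)
def green(a):
    h=cv2.cvtColor(a,cv2.COLOR_BGR2HSV);return (abs(h[...,0].astype(int)-65)<18)&(h[...,1]>120)&(h[...,2]>70)
E
python3 - <<'E'
from h import *
z=lambda u,v:(230+(u+.5)/4.7-.5,190+(v+.5)/4.7-.5)
a=cv2.imread("pics/top0.png")
for n,m,h in(("red",red(a),.083),("green",green(a),.0815)):
    ys,xs=np.nonzero(m);print(n,len(xs),list(zip(xs,ys))[:60]); 
P={k:ray("top",z(*uv),h) for k,uv,h in[
 ("tip",(480,234),.083),("tab_in",(468,169),.081),("tab_out",(520,160),.081),
 ("cheekTL",(275,192),.09),("cheekBL",(308,360),.09),("cheekBR",(395,342),.09),("bridgeBR",(435,290),.09),
 ("wheel",(333,270),.094),("scBL",(478,295),.0795),("scBR",(540,283),.0795),("scTL",(432,112),.0795)]}
for k,v in P.items():print(k,v.round(4))
P2=np.array([v[:2] for v in P.values()])
d=P["cheekTL"]-P["cheekBL"];print("cheek yaw",np.arctan2(d[1],d[0]),np.linalg.norm(d))
d=P["scTL"]-P["scBL"];print("scale yaw",np.arctan2(d[1],d[0]),np.linalg.norm(d))
p=ray("top",z(0,130),.102);q=ray("top",z(650,0),.102);d=p-q;print("guide yaw",np.arctan2(d[1],d[0])-np.pi/2)
for k in P:print(k,proj("side",P[k]).round(1),((proj("side",P[k])-[250,140])*5).round())
E
```

```text
red 129 [(np.int64(318), np.int64(221)), (np.int64(319), np.int64(221)), (np.int64(320), np.int64(221)), (np.int64(321), np.int64(221)), (np.int64(313), np.int64(222)), (np.int64(314), np.int64(222)), (np.int64(315), np.int64(222)), (np.int64(316), np.int64(222)), (np.int64(317), np.int64(222)), (np.int64(318), np.int64(222)), (np.int64(319), np.int64(222)), (np.int64(320), np.int64(222)), (np.int64(321), np.int64(222)), (np.int64(310), np.int64(223)), (np.int64(311), np.int64(223)), (np.int64(312), np.int64(223)), (np.int64(313), np.int64(223)), (np.int64(314), np.int64(223)), (np.int64(315), np.int64(223)), (np.int64(316), np.int64(223)), (np.int64(317), np.int64(223)), (np.int64(318), np.int64(223)), (np.int64(319), np.int64(223)), (np.int64(320), np.int64(223)), (np.int64(321), np.int64(223)), (np.int64(310), np.int64(224)), (np.int64(311), np.int64(224)), (np.int64(312), np.int64(224)), (np.int64(313), np.int64(224)), (np.int64(314), np.int64(224)), (np.int64(315), np.int64(224)), (np.int64(316), np.int64(224)), (np.int64(317), np.int64(224)), (np.int64(318), np.int64(224)), (np
[... 2234 characters left out ...]
 -0.0746  0.09  ]
cheekBR [ 0.4356 -0.1183  0.09  ]
bridgeBR [ 0.4628 -0.1382  0.09  ]
wheel [ 0.47   -0.0857  0.094 ]
scBL [ 0.4622 -0.1619  0.0795]
scBR [ 0.4698 -0.1937  0.0795]
scTL [ 0.5562 -0.1372  0.0795]
cheek yaw 0.22303138483842108 0.08643910921889732
scale yaw 0.25725063449791524 0.09726540222308554
guide yaw 0.24815466435454758
tip [315.5 170.1] [328. 150.]
tab_in [304.3 168.5] [271. 142.]
tab_out [306.2 163.7] [281. 118.]
cheekTL [295.4 185.2] [227. 226.]
cheekBL [326.2 190.6] [381. 253.]
cheekBR [328.4 181.3] [392. 206.]
bridgeBR [322.2 175.1] [361. 175.]
wheel [312.7 182.5] [313. 213.]
scBL [325.1 174. ] [376. 170.]
scBR [326.8 168. ] [384. 140.]
scTL [292.7 169.3] [214. 146.]
```

```bash
python3 -m crank '{"xyz":[[0,0,0],[-1,0,-0.8],[-3,0,-2.3],[-3,0,-2.3],[-3,0,-2.3],[-3,0,-2.3],[-3,0,-2.3],[-3,0,-2.3],[-3,0,-2.3],[-3,0,-2.3],[-3,0,-2.3],[-3,0,-2.3],[-3,0,-2.3],[-3,0,-2.3],[-3,0,-2.3],[-1.5,0,-1.9],[0,0,0]],"roll":[1.2,0,0,0,0,0,0,0,0,0,0,0,0,0,0,0,0]}' 1 30; python3 - <<'E'
from h import *
s=robot.observe();print(s["tool_pos"],s["tool_rot"],s["contact_force"],s["opening"])
for n in("top","side","wrist"):
    cv2.imwrite(f"pics/{n}1.png",robot.read_camera(n)[:,:,::-1])
E
```

```text
time: 1.85
tool_pos: [0.4622, -0.0851, 0.1887]
tool_rot: [-1.572, 0.0, -2.89]
contact_force: [-1.0, -0.6, -0.2]
opening: 0.0003
[ 0.46222548 -0.08513185  0.18868065] [-1.57172741e+00  1.67055850e-04 -2.88986551e+00] [-0.98251498 -0.61999668 -0.17629017] 0.0003175457445684756
```

View pics/wrist1.png

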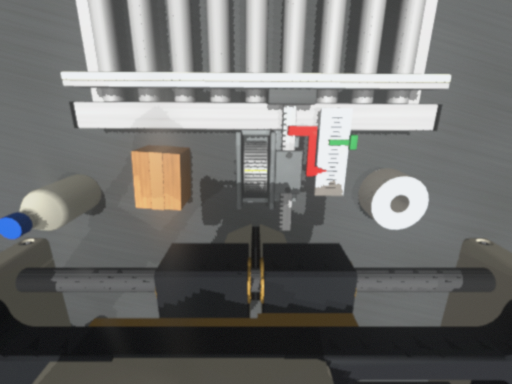

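View pics/side1.png

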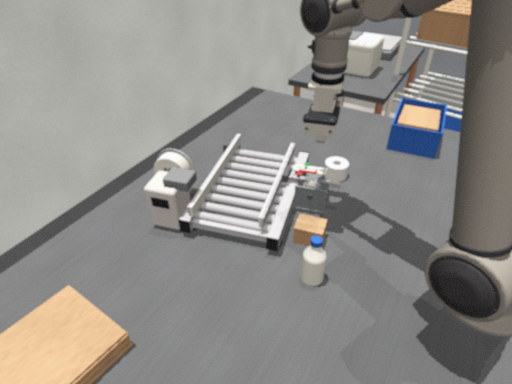

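View pics/top1.png

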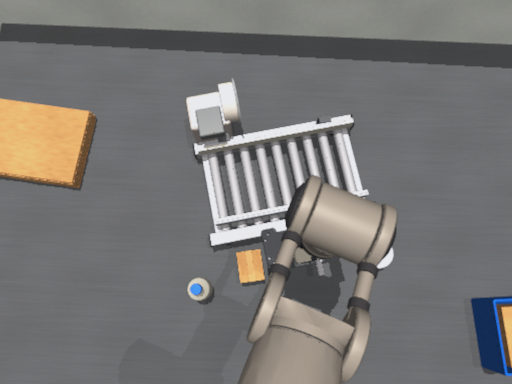

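```bash
python3 - <<'E'
from h import *
a=cv2.imread("pics/wrist1.png");cv2.imwrite("pics/wrist1z.png",cv2.resize(a[95:235,225:375],None,fx=4,fy=4,interpolation=cv2.INTER_CUBIC))
E
```

```text
(no output)
```

View pics/wrist1z.png

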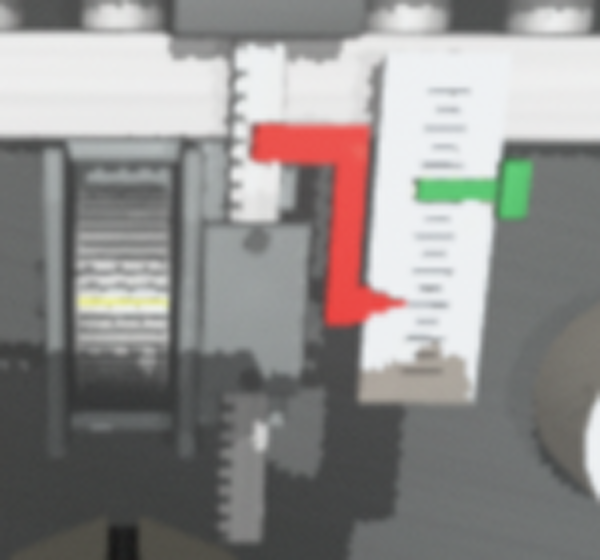

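```bash
cat >>h.py <<'E'
yaw=.248
ex=np.array([np.cos(yaw),np.sin(yaw),0]);ey=np.array([-np.sin(yaw),np.cos(yaw),0])
E
python3 - <<'E'
from h import *
c=robot.calibration("wrist")
z=lambda u,v:(225+(u+.5)/4-.5,95+(v+.5)/4-.5)
P={k:ray("wrist",z(*uv),h,c) for k,uv,h in[("TL",(45,148),.09),("BL",(50,457),.09),("TR",(200,148),.09),("BR",(194,457),.09),("tip",(405,303),.083),("tabin",(417,188),.081),("tabout",(495,190),.081),("scTL",(385,52),.0795),("scBL",(358,402),.0795),("scBR",(475,402),.0795),("tick0",(450,91),.0795),("tickN",(422,371),.0795)]}
w=np.array([.471,-.086,0])
for k,v in P.items():print(k,v.round(4),"lab",((v-w)@ex*1e3).round(1),((v-w)@ey*1e3).round(1))
print((P["tabin"]-P["tip"])@ex)
d=P["scTL"]-P["scBL"];print(np.arctan2(d[1],d[0]))
d=P["TL"]-P["BL"];print(np.arctan2(d[1],d[0]))
t=robot.observe()["tool_pos"]; print("tool lab",(t-w)@ex,(t-w)@ey)
E
```

```text
TL [ 0.5114 -0.0543  0.09  ] lab 47.0 20.9
BL [ 0.4254 -0.0756  0.09  ] lab -41.7 21.3
TR [ 0.5216 -0.0944  0.09  ] lab 47.0 -20.6
BR [ 0.4358 -0.1165  0.09  ] lab -41.6 -20.9
tip [ 0.4937 -0.1635  0.083 ] lab 3.0 -80.7
tabin [ 0.5253 -0.1568  0.081 ] lab 35.3 -81.9
tabout [ 0.5302 -0.178   0.081 ] lab 34.8 -103.7
scTL [ 0.5576 -0.1369  0.0795] lab 71.5 -70.6
scBL [ 0.461  -0.1609  0.0795] lab -28.1 -70.1
scBR [ 0.4695 -0.1947  0.0795] lab -28.1 -105.0
tick0 [ 0.5523 -0.1573  0.0795] lab 61.3 -89.1
tickN [ 0.4748 -0.1762  0.0795] lab -18.4 -88.4
0.032357967487288836
0.2434021532182202
0.2433552470333836
tool lab -0.009981853150427709 0.0002083370199244966
```

```bash
python3 -m crank '{"xyz":[[-0.4,0.5,0],[0,2,0],[0,2,0],[0,2,0],[0,1.5,0],[0,0.8,0],[0,0.3,0],[0,0,0],[0,0,0]]}'; python3 -m crank '{"xyz":[[0,0.2,0],[0,0,0]]}' ; python3 -m crank '{"xyz":[[0,0.1,0],[0,0,0]]}'
```

```text
$: bad value
$: bad value
$: bad value
```

```bash
python3 -m crank '{"xyz":[[-0.4,0.5,0],[0,2,0],[0,2,0],[0,2,0],[0,1.5,0],[0,0.8,0],[0,0.3,0],[0,0,0],[0,0,0]],"roll":[0,0,0,0,0,0,0,0,0]}'; python3 -m crank '{"xyz":[[0,0.2,0],[0,0,0]],"roll":[0,0]}' ; python3 -m crank '{"xyz":[[0,0.1,0],[0,0,0]],"roll":[0,0]}'
```

```text
time: 2.9
tool_pos: [0.4661, -0.0877, 0.0984]
tool_rot: [-1.57, 0.001, -2.894]
contact_force: [-0.1, -0.6, 0.0]
opening: 0.0002
time: 3.1
tool_pos: [0.4658, -0.0874, 0.096]
tool_rot: [-1.57, 0.0, -2.894]
contact_force: [-0.4, -0.5, -0.3]
opening: 0.0005
time: 3.3
tool_pos: [0.4657, -0.0873, 0.0948]
tool_rot: [-1.571, 0.0, -2.894]
contact_force: [0.1, 0.6, -0.1]
opening: 0.0001
```

```bash
python3 -m crank '{"xyz":[[0,0.1,0],[0,0,0]],"roll":[0,0]}'; python3 -m crank '{"xyz":[[0,0.1,0],[0,0,0]],"roll":[0,0]}' ; python3 -m crank '{"xyz":[[0,0.05,0],[0,0,0]],"roll":[0,0]}'
```

```text
time: 3.5
tool_pos: [0.4656, -0.0873, 0.0937]
tool_rot: [-1.571, -0.0, -2.894]
contact_force: [0.4, 0.4, -0.0]
opening: 0.0004
time: 3.7
tool_pos: [0.4656, -0.0873, 0.0927]
tool_rot: [-1.571, -0.0, -2.894]
contact_force: [-0.2, 0.3, 0.1]
opening: 0.0004
time: 3.9
tool_pos: [0.4656, -0.0873, 0.0923]
tool_rot: [-1.571, -0.0, -2.894]
contact_force: [0.2, 0.7, -0.0]
opening: 0.0004
```

```bash
python3 -m crank '{"xyz":[[0,0.05,0],[0,0,0]],"roll":[0,0]}'; python3 -m crank '{"xyz":[[0,0.05,0],[0,0,0]],"roll":[0,0]}'; python3 - <<'E'
from h import *
a=robot.read_camera("side")[:,:,::-1]
cv2.imwrite("pics/side2.png",cv2.resize(a[120:220,250:370],None,fx=5,fy=5,interpolation=cv2.INTER_CUBIC))
a=robot.read_camera("wrist")[:,:,::-1];cv2.imwrite("pics/wrist2.png",a)
E
```

```text
time: 4.1
tool_pos: [0.4656, -0.0873, 0.0917]
tool_rot: [-1.571, -0.0, -2.894]
contact_force: [-0.4, -0.1, -0.1]
opening: 0.0004
time: 4.3
tool_pos: [0.4656, -0.0873, 0.0912]
tool_rot: [-1.571, -0.0, -2.894]
contact_force: [-0.4, 1.0, -0.8]
opening: 0.0003
```

View pics/side2.png

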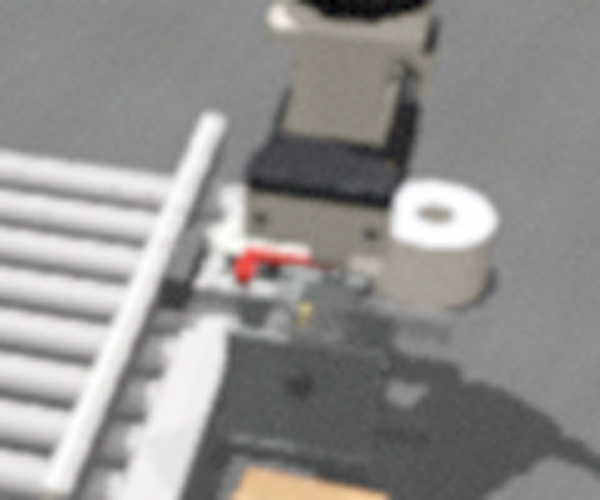

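View pics/wrist2.png

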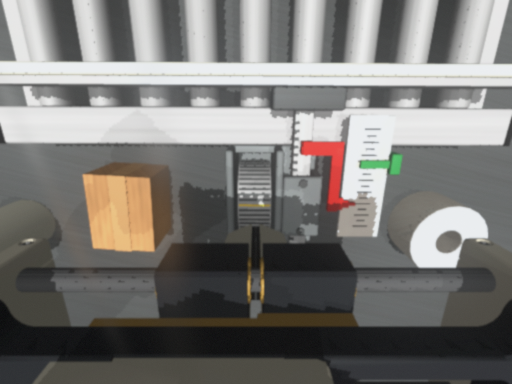

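```bash
python3 - <<'E'
from h import *
s=robot.observe();t=s["tool_pos"];print(t,s["contact_force"])
print((proj("side",t)-[250,120])*5)
w=np.array([.4735,-.0855,.094]);print("wheel top side",(proj("side",w)-[250,120])*5, "wrist",proj("wrist",w),"tcp wrist",proj("wrist",t))
yaw=.2435
ex=np.array([np.cos(yaw),np.sin(yaw),0]);ey=np.array([-np.sin(yaw),np.cos(yaw),0])
print((t-w)@ex,(t-w)@ey)
a=robot.read_camera("side")[:,:,::-1]
cv2.imwrite("pics/side3.png",cv2.resize(a[150:200,290:350],None,fx=12,fy=12,interpolation=cv2.INTER_CUBIC))
a=robot.read_camera("wrist")[:,:,::-1]
cv2.imwrite("pics/wrist3.png",cv2.resize(a[130:330,150:420],None,fx=2.9,fy=2.9,interpolation=cv2.INTER_CUBIC))
E
```

```text
[ 0.46567929 -0.08735769  0.09129802] [ 1.75220367 -0.47959755  0.39060765]
[321.22622008 317.19347745]
wheel top side [307.41292784 310.93819471] wrist [255.30717008 209.40304588] tcp wrist [255.14760568 217.66797979]
-0.008037887772218172 8.268826410844615e-05
```

View pics/side3.png

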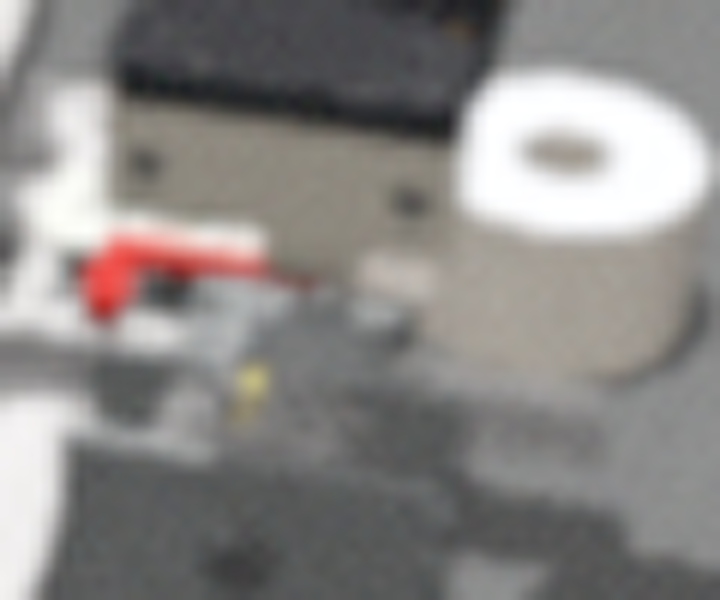

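View pics/wrist3.png

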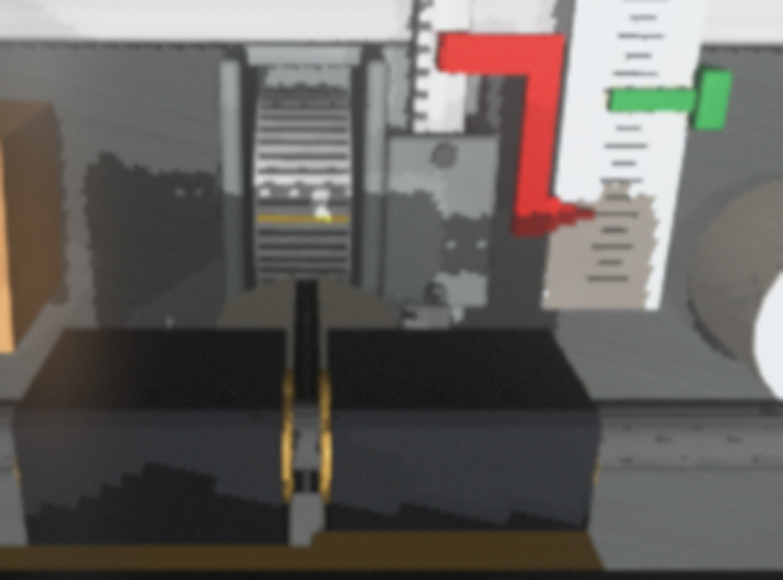

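```bash
python3 -m crank '{"xyz":[[0,-0.5,0],[-0.4,0,0],[0,0.1,0],[0,0,0],[0,0,0]],"roll":[0,0,0,0,0]}'; for i in 1; do python3 -m crank '{"xyz":[[0,0.1,0],[0,0,0]],"roll":[0,0]}'; done;  python3 -m crank '{"xyz":[[0,0.1,0],[0,0,0]],"roll":[0,0]}'; python3 -m crank '{"xyz":[[0,0.05,0],[0,0,0]],"roll":[0,0]}'
```

```text
time: 5.0
tool_pos: [0.4694, -0.0863, 0.0952]
tool_rot: [-1.571, -0.0, -2.894]
contact_force: [-0.3, -0.2, -0.0]
opening: 0.0003
time: 5.2
tool_pos: [0.4694, -0.0863, 0.0941]
tool_rot: [-1.571, -0.0, -2.894]
contact_force: [0.7, -0.2, 0.2]
opening: 0.0003
time: 5.4
tool_pos: [0.4694, -0.0863, 0.0932]
tool_rot: [-1.571, -0.0, -2.894]
contact_force: [0.0, -0.5, 0.2]
opening: 0.0004
time: 5.6
tool_pos: [0.4695, -0.0864, 0.0927]
tool_rot: [-1.571, -0.0, -2.894]
contact_force: [0.2, 0.5, -0.4]
opening: 0.0005
```

```bash
python3 -m crank '{"xyz":[[0,0.05,0],[0,0,0]],"roll":[0,0]}';python3 -m crank '{"xyz":[[0,0.05,0],[0,0,0]],"roll":[0,0]}'
```

```text
time: 5.8
tool_pos: [0.4695, -0.0864, 0.0923]
tool_rot: [-1.571, -0.0, -2.894]
contact_force: [0.6, 0.4, -1.2]
opening: 0.0007
time: 6.0
tool_pos: [0.4695, -0.0863, 0.0918]
tool_rot: [-1.571, -0.0, -2.894]
contact_force: [0.4, -0.0, 0.2]
opening: 0.0002
```

```bash
python3 - <<'E'
from h import *
a=robot.read_camera("wrist")[:,:,::-1]
cv2.imwrite("pics/wrist4.png",cv2.resize(a[130:330,150:420],None,fx=2.9,fy=2.9,interpolation=cv2.INTER_CUBIC))
a=robot.read_camera("side")[:,:,::-1]
cv2.imwrite("pics/side4.png",cv2.resize(a[150:200,290:350],None,fx=12,fy=12,interpolation=cv2.INTER_CUBIC))
E
```

```text
(no output)
```

View pics/side4.png

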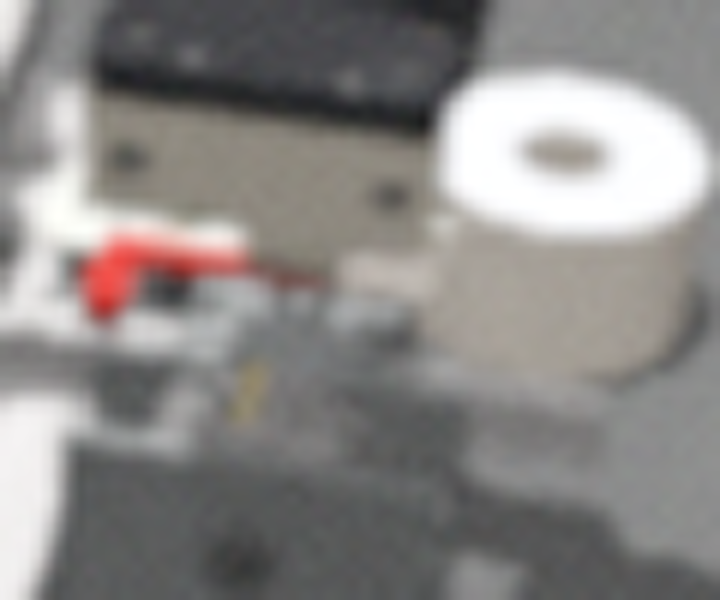

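View pics/wrist4.png

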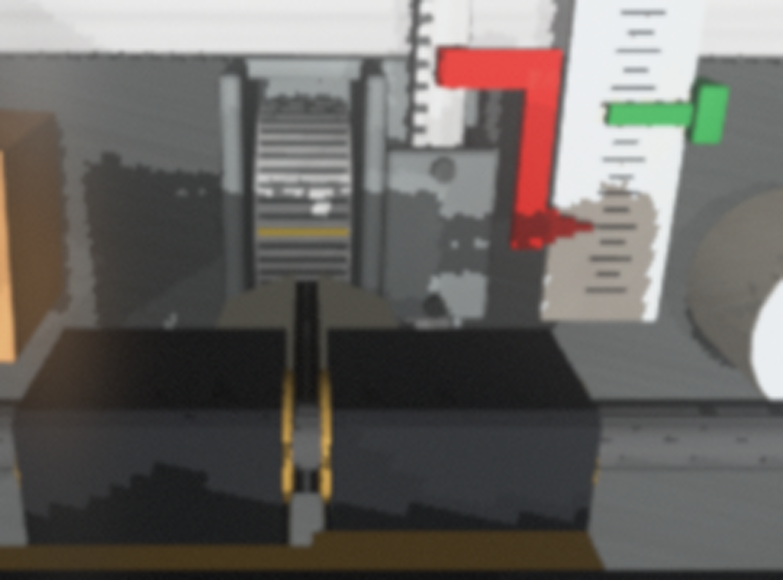

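```bash
python3 - <<'E'
from h import *
a=cv2.imread("pics/side1.png")
t=np.array([.4622,-.0851,.1887])
for h in(0,.019,.066):
  for dy in(0,-.095,.095):
    p=proj("side",t+[0,0,h]+np.array([-.24,.97,0])*dy);print(h,dy,p.round(1),((p-[280,60])*5).round())
cv2.imwrite("pics/side1z.png",cv2.resize(a[60:180,280:400],None,fx=5,fy=5,interpolation=cv2.INTER_CUBIC))
E
```

```text
0 0 [318.3 154.5] [191. 473.]
0 -0.095 [323.7 137.3] [218. 386.]
0 0.095 [312.1 174.4] [161. 572.]
0.019 0 [319.  148.3] [195. 442.]
0.019 -0.095 [324.3 131.3] [222. 357.]
0.019 0.095 [312.8 167.9] [164. 540.]
0.066 0 [320.7 132.3] [204. 361.]
0.066 -0.095 [326.1 115.9] [231. 280.]
0.066 0.095 [314.4 151.3] [172. 456.]
```

View pics/side1z.png

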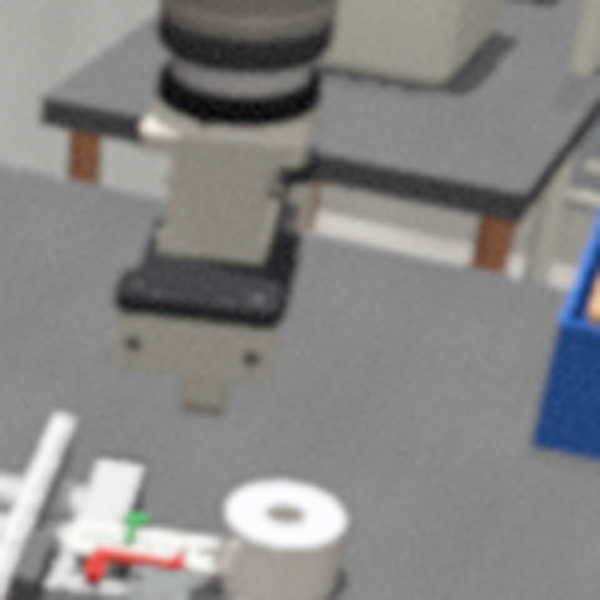

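```bash
python3 - <<'E'
from h import *
from scipy.spatial.transform import Rotation as R
s=robot.observe();t=s["tool_pos"];Rt=R.from_euler("xyz",s["tool_rot"]).as_matrix()
print(t,s["contact_force"])
for dy in (0,-.02,-.03,-.04,-.05):
  for dx in(0,-.0095,.0095): print(dy,dx,proj("wrist",t+Rt@[dx,dy,0]).round(1))
t=np.array([.4622,-.0851,.1887])
for dy in (0,-.02,-.03,-.04,-.05):
  for dx in(-.0095,.0095): 
    p=proj("side",t+Rt@[dx,dy,-.019]);print(dy,dx,((p-[280,60])*5).round(),)
E
```

```text
[ 0.4695197  -0.08634405  0.09179061] [-0.34678678 -0.23781001 -0.08190836]
0 0 [255.1 217.7]
0 -0.0095 [255.1 206.4]
0 0.0095 [255.1 228.7]
-0.02 0 [255.1 228.9]
-0.02 -0.0095 [255.1 216.6]
-0.02 0.0095 [255.1 240.8]
-0.03 0 [255.1 235.3]
-0.03 -0.0095 [255.1 222.5]
-0.03 0.0095 [255.1 247.8]
-0.04 0 [255.1 242.5]
-0.04 -0.0095 [255.1 229.1]
-0.04 0.0095 [255.1 255.5]
-0.05 0 [255.1 250.5]
-0.05 -0.0095 [255.1 236.5]
-0.05 0.0095 [255.1 264.1]
0 -0.0095 [168. 489.]
0 0.0095 [204. 494.]
-0.02 -0.0095 [171. 456.]
-0.02 0.0095 [208. 461.]
-0.03 -0.0095 [173. 439.]
-0.03 0.0095 [210. 444.]
-0.04 -0.0095 [174. 422.]
-0.04 0.0095 [212. 427.]
-0.05 -0.0095 [176. 405.]
-0.05 0.0095 [214. 410.]
```

```bash
python3 -m crank '{"xyz":[[0.4,0.3,0],[0,0.5,0],[0,0.5,0],[0,0.5,0],[0,0.3,0],[0,0.2,0],[0,0,0]],"roll":[0,0,0,0,0,0,0]}'; python3 - <<'E'
from h import *
a=robot.read_camera("wrist")[:,:,::-1]
cv2.imwrite("pics/wrist5.png",cv2.resize(a[130:330,150:420],None,fx=2.9,fy=2.9,interpolation=cv2.INTER_CUBIC))
a=robot.read_camera("side")[:,:,::-1]
cv2.imwrite("pics/side5.png",cv2.resize(a[130:220,270:360],None,fx=6,fy=6,interpolation=cv2.INTER_CUBIC))
E
```

```text
time: 6.8
tool_pos: [0.4655, -0.0873, 0.0685]
tool_rot: [-1.571, -0.001, -2.894]
contact_force: [0.1, -0.2, 0.5]
opening: 0.0003
```

View pics/side5.png

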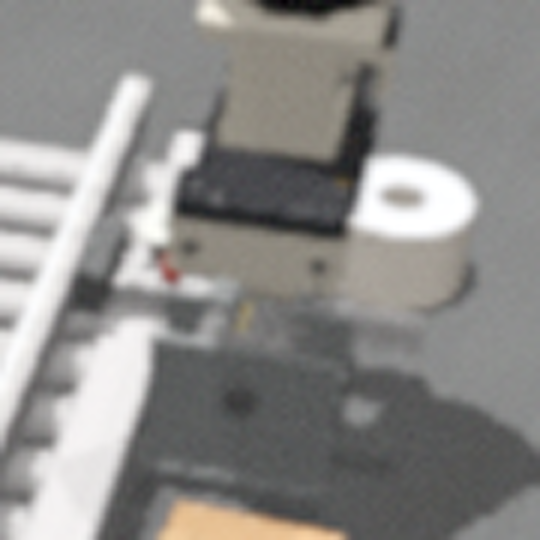

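View pics/wrist5.png

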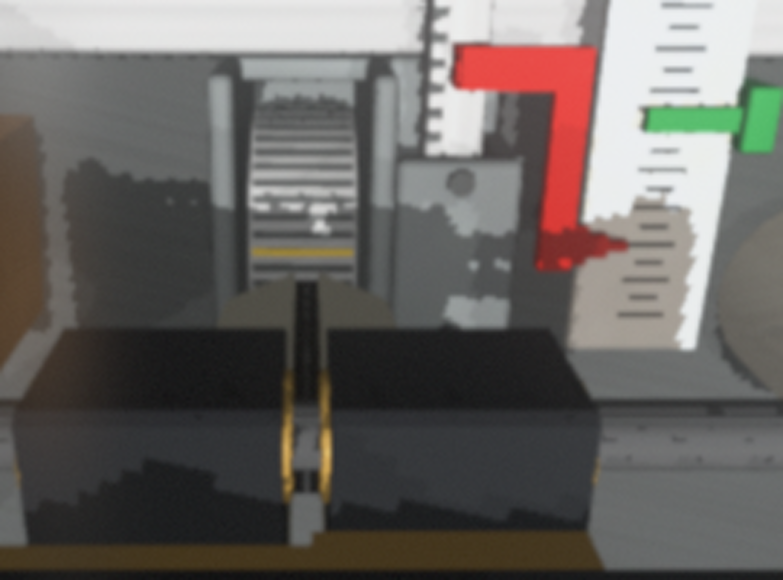

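```bash
python3 -m crank '{"xyz":[[0,0.3,0],[0,0,0]],"roll":[0,0]}';python3 -m crank '{"xyz":[[0,0.2,0],[0,0,0]],"roll":[0,0]}';python3 -m crank '{"xyz":[[0,0.2,0],[0,0,0]],"roll":[0,0]}'
```

```text
time: 7.1
tool_pos: [0.4655, -0.0873, 0.0656]
tool_rot: [-1.571, -0.0, -2.894]
contact_force: [-0.5, -0.4, 0.4]
opening: 0.0004
time: 7.3
tool_pos: [0.4656, -0.0873, 0.0636]
tool_rot: [-1.571, -0.0, -2.894]
contact_force: [0.7, 0.7, 0.2]
opening: 0.0006
time: 7.5
tool_pos: [0.4655, -0.0873, 0.0616]
tool_rot: [-1.571, -0.0, -2.894]
contact_force: [0.1, 0.3, 1.0]
opening: 0.0001
```

```bash
python3 -m crank '{"xyz":[[0,0.1,0],[0,0,0]],"roll":[0,0]}';python3 -m crank '{"xyz":[[0,0.1,0],[0,0,0]],"roll":[0,0]}';python3 -m crank '{"xyz":[[0,0.1,0],[0,0,0]],"roll":[0,0]}'
```

```text
time: 7.7
tool_pos: [0.4656, -0.0873, 0.0607]
tool_rot: [-1.571, -0.0, -2.894]
contact_force: [-0.0, -1.3, -0.4]
opening: 0.0002
time: 7.9
tool_pos: [0.4656, -0.0873, 0.0597]
tool_rot: [-1.571, -0.0, -2.894]
contact_force: [-0.0, 0.2, 0.1]
opening: 0.0007
time: 8.1
tool_pos: [0.4656, -0.0873, 0.0587]
tool_rot: [-1.571, -0.0, -2.894]
contact_force: [-0.3, -0.7, 0.6]
opening: 0.0005
```

```bash
python3 - <<'E'
from h import *
a=robot.read_camera("wrist")[:,:,::-1]
cv2.imwrite("pics/wrist6.png",cv2.resize(a[130:330,150:420],None,fx=2.9,fy=2.9,interpolation=cv2.INTER_CUBIC))
a=robot.read_camera("side")[:,:,::-1]
cv2.imwrite("pics/side6.png",cv2.resize(a[130:220,270:360],None,fx=6,fy=6,interpolation=cv2.INTER_CUBIC))
t=robot.observe()["tool_pos"]
for h in(.03,.035,.04):print((proj("side",t+[0,0,h])-[270,130])*6)
E
```

```text
[265.05826053 325.0276371 ]
[265.97811967 316.40814621]
[266.90332282 307.73857954]
```

View pics/side6.png

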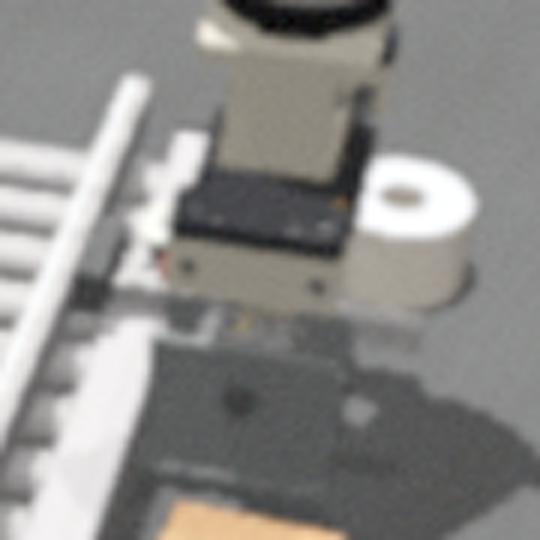

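View pics/wrist6.png

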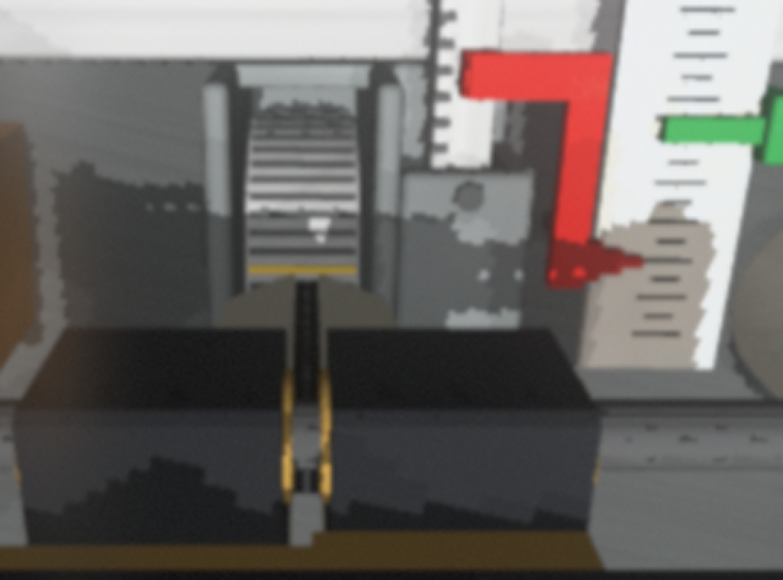

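```bash
python3 - <<'E'
from h import *
a=robot.read_camera("side")[:,:,::-1]
b=cv2.imread("pics/side0.png");f=lambda x:cv2.resize(x[165:200,290:340],None,fx=15,fy=8*15/8,interpolation=cv2.INTER_NEAREST)
o=np.vstack([f(a),f(b)]);o=cv2.convertScaleAbs(cv2.resize(o,None,fx=.57,fy=.57),alpha=1.5);print(o.shape);cv2.imwrite("pics/cmp.png",o)
E
```

```text
(598, 427, 3)
```

View pics/cmp.png

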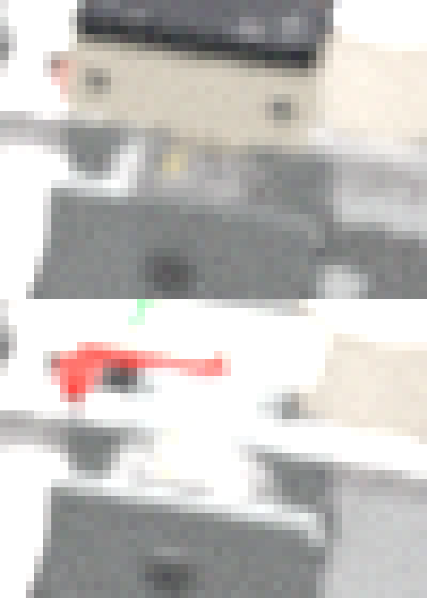

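```bash
python3 - <<'E'
from h import *
a=np.mean([robot.read_camera("side").astype(int) for _ in range(3)],0)
print((a[176:192,304:326,0]-a[176:192,304:326,2]).astype(int))
print(a[176:192,304:326,1].astype(int))
b=cv2.imread("pics/side1.png")[:,:,::-1].astype(int)
print((b[132:146,312:330,0]-b[132:146,312:330,2]));print(b[132:146,312:330,1])
E
```

```text
[[14 14 14 15 14 15 13 15 15 15 16 14 16 16 14 14 15 12 11 11 14 15]
 [16 15 15 14 16 15 15 16 15 16 15 16 14 15 16 15 14 11  7  6 11 15]
 [13 14 14 14 14 14 15 13 14 14 14 16 14 15 15 15 15 12  7  7 12 14]
 [ 7  8  9 11 12 13 14 14 14 14 15 15 15 15 16 14 14 14 13 12 14 13]
 [ 1  2  3  6  5  9 12 15 15 15 15 15 14 15 15 14 15 13 13 14 15 12]
 [ 0  1  0  1  1  3 10 13 13 14 14 15 15 15 15 12 11 13 11 13 14 11]
 [-1  1  0  0  0  6 17 16 11  9 11 10 12 12 10  7  5  6  6  8  8  8]
 [ 2  1  0  0  4 17 28 20  7  3  5  4  6  6  5  2  0  0  0  1  0  1]
 [ 1  2  2  1  8 22 30 18  4  2  0  2  2  2  2  1  0  0 -1 -1  0  0]
 [ 1  0  1  1  4 11 14  8  1  1  1  0  1  1  0  0  1  0  0 -1 -2  0]
 [ 0  1  1  1  1  4  4  2  2  0  3  2  2  0  0  1  0  0 -1  0 -1 -2]
 [-1 -2  0  0  0  0  0  0  1  1  1  1  1  0  0  1  0  1  0 -1 -2  0]
 [-2 -2  0  0 -2 -1  0 -2 -1 -1  0  0  0  0 -1  0  0  1  0  0 -1 -2]
 [-2 -2  0 -2  0 -1 -1 -1 -2 -1 -1  0  0  0  0 -2 -2 -1 -2 -1 -2 -1]
 [-2 -1  0 -1 -1  0 -1 -2 -2 -3 -3 -2 -1  0 -2 -1 -2 -1 -2 -2 -2 -2]
 [-2 -3 -1 -1 -2 -3 -1 -3  0  0 -2  0 -2 -1 -1 -1 -2 -1 -3 -2 -1 
[... 2643 characters left out ...]
129 129 130 131 133 134]
 [135 137 137 134 129 130 134 130 131 129 132 131 128 129 131 134 135 134]
 [138 140 136 133 129 131 130 131 129 128 131 128 126 127 133 136 137 137]
 [139 139 137 134 129 127 129 130 129 130 132 131 123 127 131 138 138 135]
 [136 137 136 131 124 116 117 122 124 122 128 127 124 132 135 138 137 137]
 [136 138 136 129 119 109 106 108 111 113 109 113 122 130 136 136 134 136]
 [138 135 135 133 126 118 119 113 113 110 108 108 121 127 140 138 137 137]
 [134 136 136 135 133 132 132 131 128 132 127 126 130 135 142 139 139 136]
 [135 135 138 139 136 138 137 138 139 138 136 135 135 139 138 135 139 138]
 [139 137 134 136 138 138 139 139 137 138 137 139 140 143 139 137 136 138]]
```

```bash
python3 - <<'E'
from h import *
s=robot.observe();t=s["tool_pos"];print(t,s["contact_force"])
for h in(.06,.08,.09,.1,.11,.12):print(h,proj("side",t+[0,0,h]+.095*ey).round(1))
t=np.array([.4622,-.0851,.1887])
for h in(.08,.09,.1,.11,.12):print(h,proj("side",t+[0,0,h]+.095*ey).round(1))
E
```

```text
[ 0.46571855 -0.08736387  0.05884874] [-0.62765726 -0.86396187  0.19836464]
0.06 [309.2 195.9]
0.08 [309.8 189.7]
0.09 [310.1 186.5]
0.1 [310.4 183.4]
0.11 [310.7 180.1]
0.12 [311.1 176.8]
0.08 [315.2 146.2]
0.09 [315.6 142.4]
0.1 [315.9 138.6]
0.11 [316.3 134.7]
0.12 [316.7 130.8]
```

```bash
python3 -m crank '{"xyz":[[0,0.1,0],[0,0,0]],"roll":[0,0]}';python3 -m crank '{"xyz":[[0,0.1,0],[0,0,0]],"roll":[0,0]}';python3 -m crank '{"xyz":[[0,0.1,0],[0,0,0]],"roll":[0,0]}'
```

```text
time: 8.6
tool_pos: [0.4656, -0.0873, 0.0577]
tool_rot: [-1.571, -0.0, -2.894]
contact_force: [-0.2, -0.1, -1.4]
opening: 0.0002
time: 8.8
tool_pos: [0.4656, -0.0873, 0.0567]
tool_rot: [-1.571, -0.0, -2.894]
contact_force: [0.9, 0.1, -0.1]
opening: 0.0006
time: 9.0
tool_pos: [0.4658, -0.0874, 0.0559]
tool_rot: [-1.571, 0.0, -2.894]
contact_force: [-0.6, 0.6, 0.8]
opening: 0.0
```

```bash
python3 -m crank '{"xyz":[[0,0.05,0],[0,0,0]],"roll":[0,0]}';python3 -m crank '{"xyz":[[0,0.05,0],[0,0,0]],"roll":[0,0]}'
```

```text
time: 9.2
tool_pos: [0.4659, -0.0874, 0.0558]
tool_rot: [-1.57, 0.001, -2.894]
contact_force: [-1.1, 0.0, 6.4]
opening: 0.0006
time: 9.4
tool_pos: [0.4661, -0.0874, 0.0557]
tool_rot: [-1.57, 0.001, -2.894]
contact_force: [-1.3, 0.7, 9.0]
opening: 0.0003
```

```bash
python3 -m crank '{"xyz":[[0,0.1,0],[0,0,0],[-0.2,0,0],[-0.3,0,0],[-0.3,0,0],[-0.3,0,0],[-0.2,0,0],[0,0,0]],"roll":[0,0,0,0,0,0,0,0]}'; python3 - <<'E'
from h import *
a=robot.read_camera("wrist")[:,:,::-1]
cv2.imwrite("pics/wrist7.png",cv2.resize(a[130:330,150:420],None,fx=2.9,fy=2.9,interpolation=cv2.INTER_CUBIC))
E
```

```text
time: 10.2
tool_pos: [0.4797, -0.0841, 0.0556]
tool_rot: [-1.569, 0.003, -2.894]
contact_force: [-1.3, 3.8, 15.3]
opening: 0.0
```

View pics/wrist7.png

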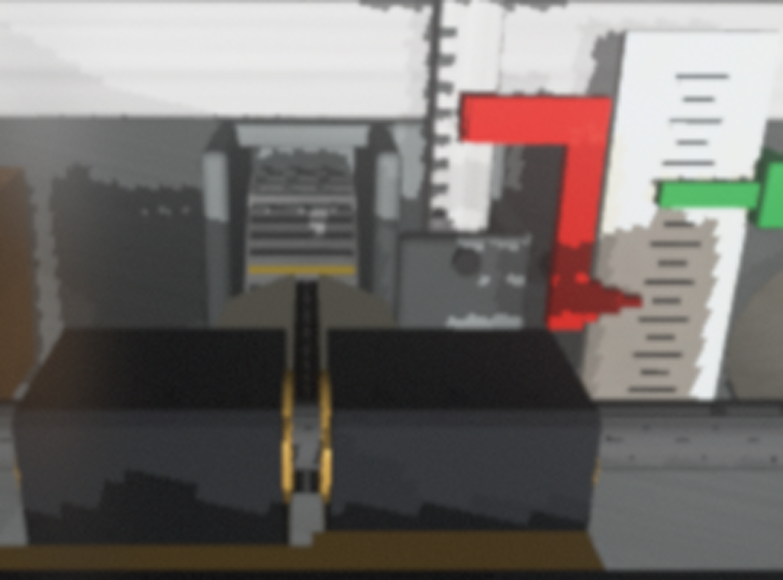

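```bash
python3 -m crank '{"xyz":[[-0.2,0,0],[-0.2,0,0],[0,0,0],[0,-0.6,0],[1,0,0],[1,0,0],[0,0,0],[0,0.4,0],[0,0.2,0],[0,0,0],[-0.2,0,0],[-0.4,0,0],[-0.4,0,0],[-0.4,0,0],[-0.4,0,0],[-0.2,0,0],[0,0,0]],"roll":[0,0,0,0,0,0,0,0,0,0,0,0,0,0,0,0,0]}'; python3 - <<'E'
from h import *
a=robot.read_camera("wrist")[:,:,::-1];c=robot.calibration("wrist")
cv2.imwrite("pics/wrist8.png",cv2.resize(a[130:330,150:420],None,fx=2.9,fy=2.9,interpolation=cv2.INTER_CUBIC))
E
```

```text
time: 11.95
tool_pos: [0.4842, -0.0832, 0.0553]
tool_rot: [-1.569, 0.004, -2.894]
contact_force: [0.5, 2.8, 14.7]
opening: 0.0003
```

View pics/wrist8.png

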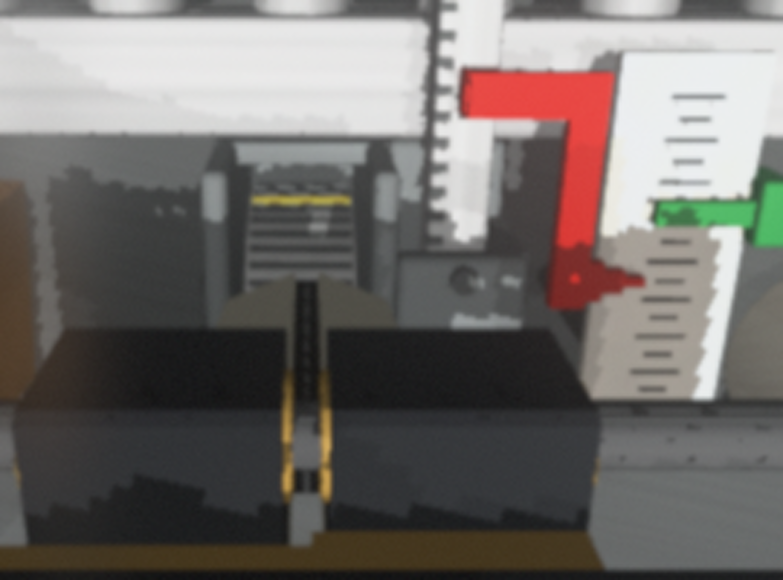

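```bash
python3 -m crank '{"xyz":[[0,-0.6,0],[1,0,0],[1,0,0],[0,0,0],[0,0.4,0],[0,0.2,0],[0,0,0],[-0.2,0,0],[-0.4,0,0],[-0.4,0,0],[-0.4,0,0],[-0.4,0,0],[-0.2,0,0],[0,0,0]],"roll":[0,0,0,0,0,0,0,0,0,0,0,0,0,0]}'; cat >>h.py <<'E'
def look(f):
    c=robot.calibration("wrist");a=robot.read_camera("wrist")[:,:,::-1].copy();cv2.imwrite("pics/"+f+"_raw.png",a)
    cv2.imwrite("pics/"+f+".png",cv2.resize(a[130:330,150:420],None,fx=2.9,fy=2.9,interpolation=cv2.INTER_CUBIC))
    g=green(a);r=red(a)
    ys,xs=np.nonzero(g);n,l,st,_=cv2.connectedComponentsWithStats(g.astype(np.uint8));i=1+st[1:,4].argmax()
    ys,xs=np.nonzero(l==i);u0=xs.min();k=(xs>=u0+2)&(xs<u0+15);gi=(xs[k].mean(),ys[k].mean())
    n,l,st,_=cv2.connectedComponentsWithStats(r.astype(np.uint8));i=1+st[1:,4].argmax()
    ys,xs=np.nonzero(l==i);k=xs>=xs.max()-3;ti=(xs[k].mean(),ys[k].mean())
    yaw=.2435;ex=np.array([np.cos(yaw),np.sin(yaw),0])
    print("px tip",ti,"tab",gi,"remaining mm",(ray("wrist",gi,.081,c)-ray("wrist",ti,.083,c))@ex*1e3)
E
python3 -c "
from h import *
look('wrist9')"
```

```text
time: 13.4
tool_pos: [0.4842, -0.0832, 0.0553]
tool_rot: [-1.569, 0.004, -2.894]
contact_force: [-0.5, 2.8, 14.6]
opening: 0.0005
px tip (np.float64(370.5), np.float64(215.33333333333334)) tab (np.float64(417.21875), np.float64(202.79017857142858)) remaining mm 8.366876299856427
```

View pics/wrist9.png

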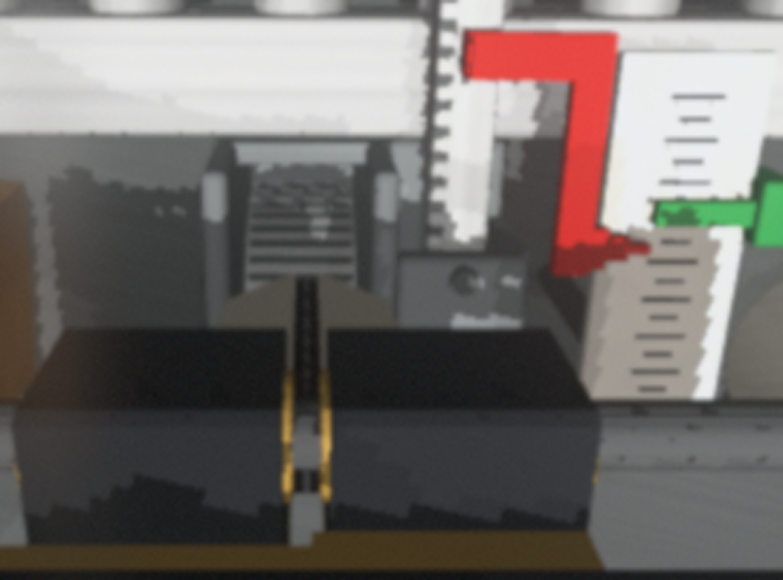

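```bash
python3 -m crank '{"xyz":[[0,-0.6,0],[1,0,0],[1,0,0],[0,0,0],[0,0.4,0],[0,0.2,0],[0,0,0],[-0.2,0,0],[-0.4,0,0],[-0.4,0,0],[-0.4,0,0],[-0.4,0,0],[-0.2,0,0],[0,0,0]],"roll":[0,0,0,0,0,0,0,0,0,0,0,0,0,0]}'; 
python3 -c "
from h import *
look('wrist10')"
```

```text
time: 14.85
tool_pos: [0.4842, -0.0832, 0.0553]
tool_rot: [-1.569, 0.004, -2.894]
contact_force: [-0.0, 2.8, 14.1]
opening: 0.0004
px tip (np.float64(373.7), np.float64(203.8)) tab (np.float64(417.22972972972974), np.float64(202.77477477477478)) remaining mm 0.12225746345393622
```

View pics/wrist10.png

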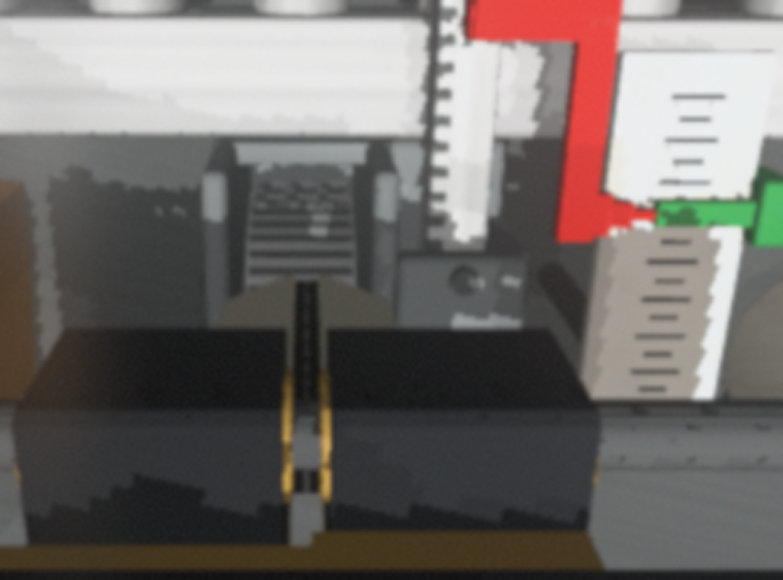

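```bash
python3 -m crank '{"xyz":[[0,-0.4,0],[0,-1,0],[0,-2,0],[0,-2,0],[0,-2,0],[0,-2,0],[0,-1,0],[0,0,0],[0,0,0]],"roll":[0,0,0,0,0,0,0,0,0]}'; 
python3 - <<'E'
from h import *
look('wrist11')
a=cv2.imread("pics/wrist11_raw.png");cv2.imwrite("pics/wrist11z.png",cv2.resize(a[90:230,260:400],None,fx=4.2,fy=4.2,interpolation=cv2.INTER_CUBIC))
E
```

```text
time: 15.8
tool_pos: [0.4817, -0.0831, 0.1572]
tool_rot: [-1.571, -0.001, -2.894]
contact_force: [-1.0, -0.9, -0.1]
opening: 0.0002
px tip (np.float64(328.0), np.float64(166.45454545454547)) tab (np.float64(344.0), np.float64(166.5)) remaining mm -0.4080524817948429
```

View pics/wrist11z.png

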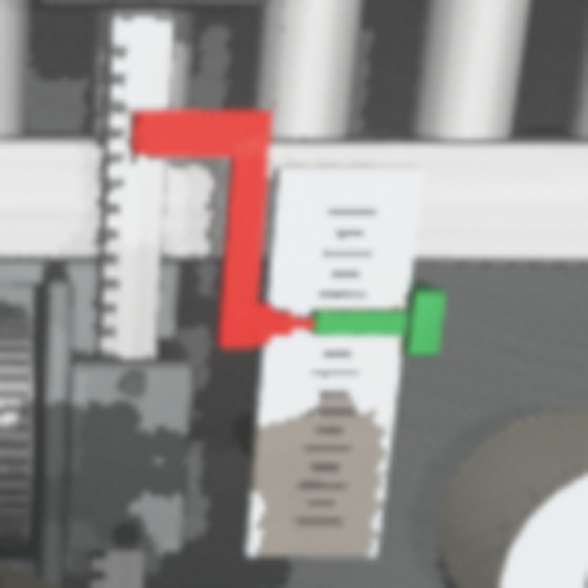

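```bash
python3 - <<'E'
from h import *
s=robot.observe();print(s["time"],s["contact_force"],abs(s["qvel"]).max());robot.hand_in()
E
```

```text
15.85 [-0.18458398  0.03046922  0.23538356] 0.006889706434707782
the job is handed in; nothing more can be done
```

I rolled the wheel in four forward strokes, lifting and repositioning between them. The closed fingertips pressed on it with about 15 N. I then raised the hand clear, about 10 cm up, and handed the job in at 15.85 s.

**Last checks:** Two wrist-camera measurements put the pointer +0.1 mm short of the tab's middle line while the fingertip was still pressed, and 0.4 mm past it once the hand was lifted. Both are inside the 3 mm allowed. The arm was at rest and the measured force was about zero.

**Not checked:** I did not measure the tab, carton, label roll and bottle again at the end. The hand stayed clear of them, and in the last picture the tab stands undisturbed on the scale.

**Disagreement with the description:** The fingertips actually end about 38 mm short of the reported TCP. My first descents to the given heights therefore met nothing. The wrist and side pictures confirmed the gap, and the first contact force came with the TCP reading 0.056 m.

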